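Anchor a hammer-head stud in the bench rail

TASK

On the lab bench, take the stud with the oblong hammer-head foot, lower its foot lengthwise through the slot of the mounting rail at about the middle of the rail's length, then turn it a quarter turn so that the foot lies crosswise under both lips. Leave it standing upright on the rail's floor, let go, and leave the round-footed and square-footed studs standing where they are.

Things in the scene. Friction and masses are not known exactly. Their poses are not given: they have to be found in the camera images.
- rail: Fixed aluminium channel rail, 220 mm long, 76 wide, 30 high, slot 30 mm wide all along its top; 30 mm bolted feet beyond the ends. Inside: dark floor 5 mm thick, hollow 68 mm wide and 20 high, roofed by a 5 mm thick lip each side of the slot (lip undersides 25 mm above the bench). Origin: centre of its underside, on the bench, mid-length, below the slot's middle line. x along the slot, y across, z up.
- hammer_stud: Loose stud, 82 mm high, 0.13 kg, standing on its foot. Foot (hammer head): steel bar 50 mm long (x), 16 wide (y), 10 thick. Above it a steel neck 14 mm across (20 mm collar at 36 to 42 mm), then a black plastic grip tab 34 mm long (x), 12 thick (y), 42 to 82 mm above the underside, parallel to the foot. Origin: centre of the foot's underside; z up. Pinch the tab from above along y.
- round_stud: Bystander: loose stud with the same neck and grip tab, but a round steel foot 28 mm across and 10 mm thick. 82 mm high. Origin: centre of the foot's underside.
- square_stud: Bystander: loose stud with the same neck and grip tab, but a square steel foot 46 x 46 mm and 10 mm thick. 82 mm high. Origin: centre of the foot's underside.
There are look-alikes about, which are no part of the job. Leave any purple or yellow look-alike of the hammer_stud alone.

How it is judged:
On the way:
1. the hammer-head foot is down inside the rail, below the lips, still lengthwise in the slot (within 25 degrees) (z of hammer_stud in the frame of rail below 0.015 m and y of hammer_stud in the frame of rail between -0.012 and 0.012 m and x of hammer_stud in the frame of rail between -0.08 and 0.08 m and angle between the x axis of hammer_stud and the x axis of rail, either way round below 0.44 rad), for 0.1 s.
At the end, for the whole second after the job is handed in: The hammer-head stud stands at rest on the rail's floor (underside less than 10 mm above the bench), upright within 10 degrees, its foot crosswise to the slot within 20 degrees and so under both lips, within 10 mm of the slot's middle line and within 30 mm of the middle of the rail's length (angle between the x axis of hammer_stud and the y axis of rail, either way round below 0.35 rad and z of hammer_stud in the frame of rail below 0.01 m and y of hammer_stud in the frame of rail between -0.01 and 0.01 m and x of hammer_stud in the frame of rail between -0.03 and 0.03 m and angle between hammer_stud's own z axis and vertical below 0.17 rad and linear speed of hammer_stud below 0.02 m/s); the robot touches nothing.
It fails at once if the round-footed or square-footed stud is moved more than 30 mm or knocked over (distance of any of round_stud, square_stud from where it was at the start of the episode above 0.03 m or angle between any of round_stud, square_stud's own z axis and vertical above 0.5 rad).
It also fails if it takes over 40 s, if anything falls off the work surface, if the arm or the gripper's body presses on something with over 40 N, if the wrist force passes 120 N, or if a joint passes its speed limit or range.

ROBOT

A 6-joint arm with a two-finger parallel gripper is mounted at the origin on the work surface. World frame = base frame: x ahead of the robot, y to its left, z up, the work surface at z = 0. Lengths are in m, angles in rad, forces in N, time in s.
With the tool pointing down it reaches from about 0.275 to 0.825 m from the base axis. Payload 4.9 kg.
Tool frame: the origin (TCP) lies midway between the tips of the shut fingers; the grasp point (between the pads) lies 19 mm behind it; z points along the fingers, y is the direction in which the jaws open and shut (so a half turn about z gives the same grasp; the last joint's range is limited). The gripper opens to 85 mm and grips with 20 to 120 N. Pads are 22 mm wide; open, the fingers measure 114 mm over their backs; the gripper's body (76 mm by 85 mm) begins 54 mm behind the grasp point. The pads swing forward as they close: fully open they stand 13 mm farther back than shut.
Start: joints at [-1.42, 0.326, -0.193, 1.052, 0, 1.437], TCP at [0.155, -0.528, 0.231] pointing down, gripper open.
Joint ranges: [-2.65, 2.65], [-0.97, 1.79], [-1.3, 1.35], [-1.93, 2.1], [-1.47, 1.37], [-3.14, 3.14]. Speed limits (rad/s): [2.57, 2.57, 3.14, 3.14, 3.14, 3.14].

INTERFACE

Orientations are given as a unit quaternion [w, x, y, z].
In Python, from cell import robot gives the robot as it stands.
- The arm moves only by the tool move_arm, never from a script. Its argument "series" is a list that holds one entry, the list of rows, each a list of 6 numbers: the shift along the world's x, y, z in units of 4 cm (1.0 is 4 cm), then the turn, a rotation vector about the world's x, y, z in units of 4 degrees (1.0 is 4 degrees). In form: [[[tx, ty, tz, ax, ay, az], ...]]. A call has 1 to 10 rows; each row shifts and turns the commanded pose from where the row before left it; what a row does not reach is not made up. A row lasts 1/10 s, in which the tool goes at most 50 mm and 8.59 degrees, less where a joint would pass 70% of its speed; a pose out of reach is approached as far as the arm can. A call with a number of a shift or a turn outside -1 to 1 is refused whole. A call with a gripper value outside its range is refused whole. "jaw" is the opening in per cent of the stroke, from 0 (shut) to 100 (fully open), set as the call begins (left out, the last holds). The fingers move at their own pace and stop on an object; "grip_force" is the grip in N (left out, the last holds). Time passes only in rows, so rows that do not move let the fingers close. It gives the time, the measured TCP pose, the force and the opening at its end, in the units of the state.
- robot.get_obs(): the state, without advancing time (a new reading comes with each control period).
- robot.read_camera(name): name is "scene" or "top" or "wrist"; returns the picture (480x640x3 uint8, red, green, blue); there is no depth.
- robot.camera_params(name): a dict with "K" (3x3 intrinsics, pixels), "camera_from_world" (4x4, takes a point from world to camera coordinates). Camera axes: x right, y down, z forward; pixel columns grow to the right and rows downward; lengths in m; the calibration is good to about 2 mm. A picture is of the moment at which its call begins: read the wrist's pose just before it. camera_params takes no time and is no camera call; for the wrist camera it gives the pose at the moment of the call.
- robot.job_done(): hands the job in, once; it reports no verdict.
The state is a dict: "clock": time; "joint_pos": joint angles; "joint_vel": joint speeds; "effort": joint torques, N m; "tool_pos": TCP position; "ee_rot": TCP orientation; "force": force on the tool from outside, world axes, zero at the start; "ft_torque": the same for the moment, N m; "opening": opening from 0.0 (shut) to 1.0 (fully open).
Only numpy, scipy, OpenCV 4.12 (cv2) and the standard library are available. Lean on these libraries where they do the work, as an engineer would, in place of code of your own. Each camera call takes 0.05 s, during which the arm holds its last target. There are 200 camera calls.

## Working session

There is one attempt and no reset: what is moved stays moved. The work goes in short steps, Python scripts to look and compute and a tool call to move; the robot and the scene stay as the last step left them, time stands still between calls to the robot, and variables do not carry over. Pictures are saved under pics/ and viewed, about 8 in all and at most 12, crops included, and the job is handed in when it is done.

Besides the shell and the picture viewer there is one more tool, called after "Request:" as a command line: name --argument value ..., lists and objects as JSON in quotes. move_arm: Moves the arm, as the interface text tells. Shifts and turns lie within -1 to 1; 1 stands for 4 cm of shift or 4 degrees of turn. Its arguments: {"type":"object","properties":{"series":{"type":"array","items":{"type":"array","items":{"type":"array","items":{"type":"number"}}}},"jaw":{"type":"number"},"grip_force":{"type":"number"}},"required":["series"]}

```bash
mkdir -p pics
python3 - <<'E'
from cell import robot
import cv2, numpy as np
o=robot.get_obs();print(o['clock'],o['tool_pos'],o['ee_rot'],o['opening'])
for n in('top','scene'):
    im=robot.read_camera(n);cv2.imwrite(f'pics/{n}0.png',im[:,:,::-1]);p=robot.camera_params(n);print(n,np.round(p['K'],1).tolist(),np.round(p['camera_from_world'],3).tolist())
E
```

```text
0.0 [ 0.15445679 -0.52727896  0.23051258] [-8.46684014e-04  9.89880403e-01  1.41901626e-01  2.14832166e-06] 1.0015293333243043
top [[587.2, 0.0, 317.7], [0.0, 587.2, 239.9], [0.0, 0.0, 1.0]] [[0.014, -1.0, -0.004, 0.032], [-0.999, -0.013, -0.046, 0.583], [0.045, 0.004, -0.999, 1.056], [0.0, 0.0, 0.0, 1.0]]
scene [[436.9, 0.0, 312.9], [0.0, 436.9, 240.6], [0.0, 0.0, 1.0]] [[-0.799, 0.601, -0.016, 0.454], [0.338, 0.428, -0.838, -0.183], [-0.497, -0.675, -0.545, 1.008], [0.0, 0.0, 0.0, 1.0]]
```

View pics/top0.png

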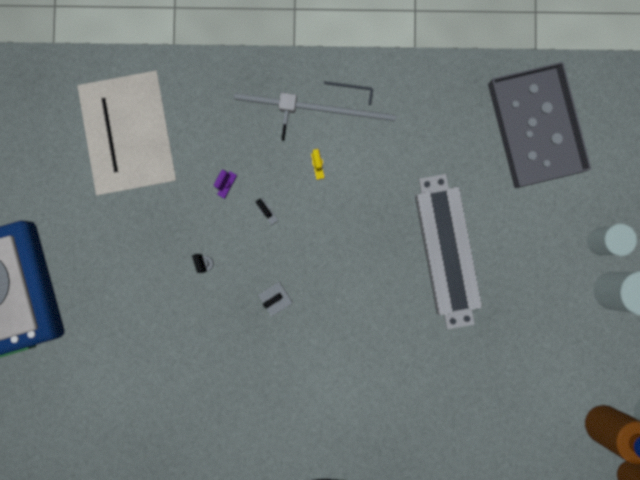

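View pics/scene0.png

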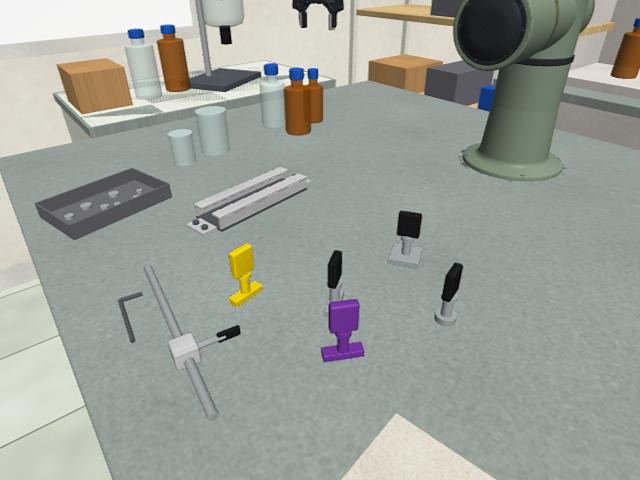

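Top view, black-tabbed candidates:
- (264,208): a narrow foot shows in line with the tab, so this is probably the hammer stud.
- (200,263): round disc foot.
- (272,299): square foot.

The purple (225,183) and yellow (318,164) studs are look-alikes. The rail runs from (433,183) to (460,320). Next I'll measure and confirm with a crop.

```bash
cat > h.py <<'E'
from cell import robot
import cv2, numpy as np
def ray(p,uv,z):
    K=np.array(p['K']);T=np.array(p['camera_from_world']);R=T[:3,:3];c=-R.T@T[:3,3]
    d=R.T@np.linalg.solve(K,[uv[0],uv[1],1.]);return c+d*(z-c[2])/d[2]
def proj(p,X):
    T=np.array(p['camera_from_world']);q=np.array(p['K'])@(T[:3,:3]@X+T[:3,3]);return q[:2]/q[2]
def blobs(m,amin):
    cs,_=cv2.findContours(m.astype(np.uint8),cv2.RETR_EXTERNAL,cv2.CHAIN_APPROX_NONE)
    return [c for c in cs if cv2.contourArea(c)>=amin]
def axis(p,c,z):
    "centre, yaw, sizes of a contour cast on the plane z"
    w=np.array([ray(p,u,z)[:2] for u in c.reshape(-1,2).astype(float)],np.float32)
    (cx,cy),(a,b),t=cv2.minAreaRect(w)
    if a<b:a,b,t=b,a,t+90
    return np.round([cx,cy,(t+90)%180-90,a,b],4)
E
python3 - <<'E'
from h import *
p=robot.camera_params('top');im=cv2.imread('pics/top0.png')
print('cam',ray(p,(320,240),1.0))
g=im.max(2)
m=(g<45);m[:140]=0;m[350:]=0;m[:,:150]=0;m[:,350:]=0
for c in blobs(m,40):print('tab',c.reshape(-1,2).mean(0),axis(p,c,.07))
m=(g<95)&(im.min(2)>25);m[:150]=0;m[340:]=0;m[:,:415]=0;m[:,490:]=0
for c in blobs(m,300):print('floor',axis(p,c,.005),axis(p,c,.03))
m=(im.min(2)>140);m[:150]=0;m[345:]=0;m[:,:405]=0;m[:,490:]=0
for c in blobs(m,300):print('alu',axis(p,c,.03),c.reshape(-1,2).mean(0))
s=cv2.imread('pics/scene0.png')
a=cv2.resize(im[170:330,170:310],None,fx=3.5,fy=3.5,interpolation=3)
b=cv2.resize(s[200:370,290:480],None,fx=1.6,fy=1.6*560/272,interpolation=3)
b=cv2.resize(s[200:370,300:430],(428,560),interpolation=3)
cv2.imwrite('pics/crop1.png',np.hstack([a[:,:370],b]) if 0 else np.hstack([cv2.resize(a,(370,423)),cv2.resize(b,(323,423))]))
E
```

```text
cam [0.53790085 0.03514166 1.        ]
tab [272.22857143 300.31428571] [ 4.75200e-01  1.16200e-01 -5.67836e+01  3.23000e-02  7.80000e-03]
tab [199.13636364 263.        ] [5.3770e-01 2.4330e-01 1.7963e+01 3.1500e-02 1.4300e-02]
tab [263.58333333 208.02777778] [6.34100e-01 1.33700e-01 3.68763e+01 3.33000e-02 8.40000e-03]
floor [ 0.5674 -0.2009 10.8813  0.2172  0.0277] [ 0.5666 -0.1954 10.8813  0.2122  0.027 ]
alu [ 0.5666 -0.196  10.8937  0.2705  0.0735] [447.90969163 250.07929515]
```

View pics/crop1.png

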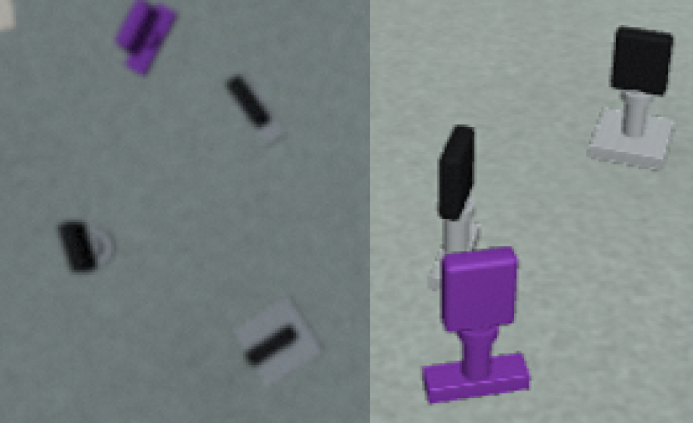

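The crop confirms it: the black stud at top px (264,208) has a narrow bar foot in line with its tab. The one at (200,263) has a disc and the one at (272,299) a square plate. The tab measures 33 mm long, which matches, and the stud is at about (0.634, 0.134), yaw 37°. The rail is at (0.567,-0.196), yaw 10.9°, and its 270x74 mm outline matches too. Before the long travel I'll check the bottle heights near the start pose.

Run:
```python
from h import *
p=robot.camera_params('scene')
for n,b,t in(('brown',(298,134),(297,68)),('clear',(272,126),(270,64)),('beaker',(212,152),(211,108)),('brown2',(314,121),(313,68))):
    X=ray(p,b,0);zs=[z for z in np.arange(0,.4,.005) if proj(p,np.r_[X[:2],z])[1]>t[1]]
    print(n,X.round(3),'h',max(zs))
```

```text
brown [ 0.27  -0.463  0.   ] h 0.17
clear [ 0.289 -0.565 -0.   ] h 0.165
beaker [ 0.512 -0.492  0.   ] h 0.105
brown2 [ 0.169 -0.525  0.   ] h 0.145
```

Request:
move_arm --series '[[[0,0,1,0,0,0],[0,0,1,0,0,0],[0,0,1,0,0,0]]]' --jaw 60

```text
clock: 0.4
tool_pos: [0.1545, -0.5272, 0.3521]
ee_rot: [-0.001, 0.99, 0.142, -0.0]
force: [0.9, -0.3, 0.3]
opening: 0.598
```

Request:
move_arm --series '[[[0.7,0.97,0,0,0,0.3],[0.7,0.97,0,0,0,0.3],[0.7,0.97,0,0,0,0.3],[0.7,0.97,0,0,0,0.3],[0.7,0.97,0,0,0,0.3],[0.7,0.97,0,0,0,0.3],[0.7,0.97,0,0,0,0.3],[0.7,0.97,0,0,0,0.3],[0.7,0.97,0,0,0,0.3],[0.7,0.97,0,0,0,0.3]]]'

```text
clock: 1.4
tool_pos: [0.4352, -0.138, 0.3512]
ee_rot: [0.0, 0.97, 0.245, -0.0]
force: [0.8, -0.9, -1.0]
opening: 0.603
```

Request:
move_arm --series '[[[0.7,0.97,-0.5,0,0,0.3],[0.7,0.97,-0.5,0,0,0.3],[0.7,0.97,-0.5,0,0,0.3],[0.7,0.97,-0.5,0,0,0.3],[0.7,0.97,-0.5,0,0,0.3],[0.7,0.97,-0.5,0,0,0.3],[0.7,0.7,-0.5,0,0,0.3]]]'

```text
clock: 2.1
tool_pos: [0.6249, 0.1151, 0.2144]
ee_rot: [-0.0, 0.949, 0.316, -0.0]
force: [0.3, -0.4, 1.3]
opening: 0.605
```

Run:
```python
from h import *
o=robot.get_obs();p=robot.camera_params('wrist')
im=robot.read_camera('wrist')[:,:,::-1].copy();cv2.imwrite('pics/w1.png',im)
print(o['tool_pos'],o['ee_rot'],o['joint_pos'])
print(np.round(p['K'],1).tolist(),np.round(p['camera_from_world'],3).tolist())
print(proj(p,np.array([.634,.134,.082])),proj(p,np.array([.634,.134,0])))
```

```text
[0.62492344 0.11514977 0.21435887] [-2.32120218e-04  9.48701544e-01  3.16172798e-01 -2.97812643e-04] [6.59895853e-02 4.96926740e-01 2.54342074e-02 1.09999747e+00
 2.98497052e-04 2.56419686e+00]
[[405.9, 0.0, 321.6], [0.0, 405.9, 240.3], [0.0, 0.0, 1.0]] [[0.6, -0.8, -0.0, -0.283], [-0.771, -0.578, 0.267, 0.519], [-0.214, -0.16, -0.964, 0.513], [0.0, 0.0, 0.0, 1.0]]
[306.38974989 202.29540828] [309.77717884 185.78119849]
```

View pics/w1.png

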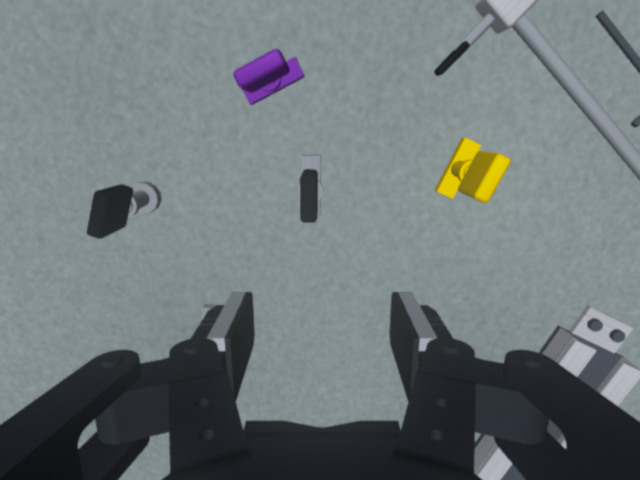

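The wrist view shows the tab at px (309,196), with the bar foot's end at (311,160) in line with it. Purple is at (268,75) and yellow at (475,170), both clear of the jaw line. Now I'll refine the pose.

```bash
cat >> h.py <<'E'
def tab(p,im,box):
    x0,y0,x1,y1=box;m=np.zeros(im.shape[:2],bool);m[y0:y1,x0:x1]=im[y0:y1,x0:x1].max(2)<70
    c=max(blobs(m,100),key=cv2.contourArea);return c
E
python3 - <<'E'
from h import *
p=robot.camera_params('wrist');im=cv2.imread('pics/w1.png')
c=tab(p,im,(285,140,335,240));q=c.reshape(-1,2)
print(axis(p,c,.082),axis(p,c,.062),q.min(0),q.max(0))
c0=-np.array(p['camera_from_world'])[:3,:3].T@np.array(p['camera_from_world'])[:3,3];print('cam',c0)
for r in range(176,218,6):
    s=np.where(im[r,285:335].max(1)<70)[0]+285; print(r,s.min(),s.max(),end='; ')
print('near edge',ray(p,(309,q[:,1].max()+.5),.082))
g=im[140:175,285:340].min(2).astype(int); print(g[10:30:2,::3])
E
```

```text
[6.40700e-01 1.39600e-01 3.62788e+01 3.43000e-02 1.01000e-02] [6.37600e-01 1.38200e-01 3.62783e+01 3.69000e-02 1.09000e-02] [301 170] [316 221]
cam [0.68160608 0.1582966  0.35069841]
176 302 316; 182 301 316; 188 301 316; 194 301 316; 200 301 316; 206 301 316; 212 301 316; near edge [0.62682648 0.12900517 0.082     ]
[[136 133 130 130 130 130 131 135 135 131 132 135 135 133 133 134 137 135
  134]
 [135 135 133 131 132 134 131 133 134 132 131 134 135 132 134 133 136 137
  136]
 [136 135 134 130 134 135 125 127 125 125 123 125 131 133 135 135 136 135
  134]
 [134 134 133 130 134 134 138 140 138 135 136 138 128 135 135 134 133 131
  132]
 [134 135 135 131 133 134 144 146 144 142 142 139 130 135 135 131 130 129
  133]
 [134 135 134 130 133 132 144 145 145 142 142 139 128 135 133 132 130 133
  135]
 [136 135 133 130 134 132 144 145 144 141 142 139 132 135 135 134 131 133
  134]
 [137 133 133 132 135 133 144 146 144 142 142 138 130 134 137 139 131 132
  135]
 [135 130 133 133 133 131 143 145 144 142 142 138 128 132 136 139 134 133
  138]
 [133 132 135 135 134 132 142 126 124 126 137 139 127 131 135 138 137 133
  135]]
```

Request:
move_arm --series '[[[0.35,0.57,0,0,0,-0.1],[0,0,-0.7,0,0,0],[0,0,-0.7,0,0,0],[0,0,0,0,0,0],[0,0,0,0,0,0]]]'

```text
clock: 2.65
tool_pos: [0.6379, 0.1351, 0.1593]
ee_rot: [-0.0, 0.95, 0.312, -0.001]
force: [0.8, -0.4, 0.1]
opening: 0.598
```

Run:
```python
from h import *
o=robot.get_obs();p=robot.camera_params('wrist')
im=robot.read_camera('wrist')[:,:,::-1].copy();cv2.imwrite('pics/w2.png',im)
print(o['tool_pos'],o['ee_rot'])
pc=proj(p,np.array([.639,.138,.082]));print(pc)
c=tab(p,im,(260,140,370,290));print(axis(p,c,.082),c.reshape(-1,2).min(0),c.reshape(-1,2).max(0))
u=c.reshape(-1,2)[:,0].mean()
print('near',ray(p,(u,c[:,0,1].max()+.5),.082))
```

```text
[0.63788531 0.13511916 0.1593243 ] [-2.05584380e-04  9.50238450e-01  3.11522004e-01 -9.41649532e-04]
[317.38693004 247.47419331]
[6.40200e-01 1.37100e-01 3.62971e+01 3.86000e-02 1.03000e-02] [311 213] [329 279]
near [0.62437615 0.12546846 0.082     ]
```

View pics/w2.png

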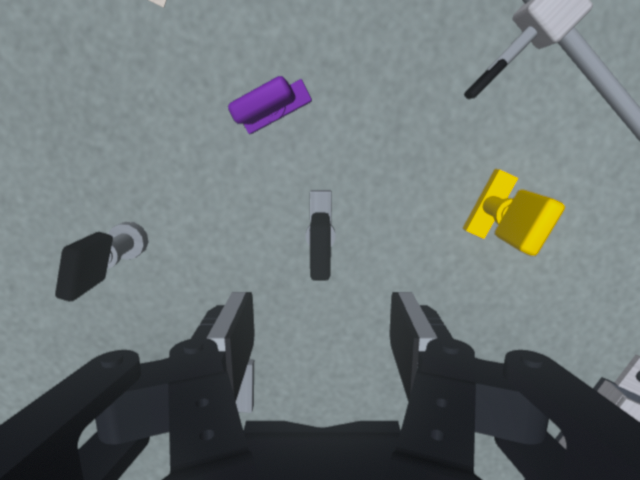

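The tab is at px (320,246), midway between the fingers at about (245,300) and (400,300), and the TCP is within 1 mm of the estimated centre (0.638,0.136). Descend and grip.

Request:
move_arm --series '[[[0,0,-0.8,0,0,0],[0,0,-0.8,0,0,0],[0,0,-0.7,0,0,0],[0,0,-0.5,0,0,0],[0,0,0,0,0,0],[0,0,0,0,0,0]]]'

```text
clock: 3.3
tool_pos: [0.6397, 0.1353, 0.0493]
ee_rot: [0.0, 0.95, 0.312, 0.001]
force: [-0.1, 0.1, 0.2]
opening: 0.598
```

Request:
move_arm --series '[[[0,0,0,0,0,0],[0,0,0,0,0,0],[0,0,0,0,0,0],[0,0,0,0,0,0],[0,0,0,0,0,0],[0,0,0,0,0,0],[0,0,0,0,0,0],[0,0,0,0,0,0]]]' --jaw 0 --grip_force 60

```text
clock: 4.1
tool_pos: [0.6396, 0.1355, 0.0492]
ee_rot: [0.0, 0.95, 0.312, 0.001]
force: [-0.4, -0.7, 6.8]
opening: 0.129
```

Request:
move_arm --series '[[[0,0,0.6,0,0,0],[0,0,0.8,0,0,0],[0,0,0.8,0,0,0],[0,0,0.8,0,0,0],[0,0,0,0,0,0]]]'

```text
clock: 4.6
tool_pos: [0.6415, 0.1357, 0.1729]
ee_rot: [0.001, 0.95, 0.312, 0.004]
force: [1.6, 0.1, -0.5]
opening: 0.134
```

Request:
move_arm --series '[[[-0.1,-0.4,0,0,0,-0.3],[-0.2,-0.85,0,0,0,-0.7],[-0.2,-0.85,0,0,0,-0.7],[-0.2,-0.9,0,0,0,-0.7],[-0.2,-0.9,0,0,0,-0.7],[-0.2,-0.9,0,0,0,-0.7],[-0.2,-0.9,0,0,0,-0.7],[-0.2,-0.85,0,0,0,-0.7],[-0.2,-0.85,0,0,0,-0.7],[-0.1,-0.85,0,0,0,-0.45]]]'

```text
clock: 5.6
tool_pos: [0.5637, -0.1961, 0.1657]
ee_rot: [-0.001, 0.996, 0.094, -0.002]
force: [1.0, 0.1, -1.8]
opening: 0.13
```

Request:
move_arm --series '[[[0,0,0,0,0,0],[0,0,0,0,0,0]]]'

```text
clock: 5.8
tool_pos: [0.5647, -0.1954, 0.1659]
ee_rot: [-0.001, 0.996, 0.094, -0.001]
force: [0.3, 0.8, -0.1]
opening: 0.129
```

Run:
```python
from h import *
o=robot.get_obs();p=robot.camera_params('wrist')
im=robot.read_camera('wrist')[:,:,::-1].copy();cv2.imwrite('pics/w3.png',im)
s=robot.read_camera('scene')[:,:,::-1].copy();cv2.imwrite('pics/s3.png',s)
print(o['clock'],o['tool_pos'],np.degrees(2*np.arctan2(o['ee_rot'][2],o['ee_rot'][1])),o['ee_rot'],o['opening'],o['force'],o['joint_pos'])
cv2.imwrite('pics/ws3.png',np.hstack([cv2.resize(im,(400,300)),cv2.resize(s[100:280,150:390],(400,300))]))
cv2.imwrite('pics/ws3.png',np.vstack([im[:300],cv2.resize(s[90:255,150:502],(640,300))]))
```

```text
5.8 [ 0.56473964 -0.19539129  0.16592889] 10.764917953368533 [-8.88785820e-04  9.95589430e-01  9.38033966e-02 -1.34933001e-03] 0.12888782351132558 [ 0.27930293  0.82339232 -0.09350329] [-4.56621797e-01  4.63940439e-01 -1.57158862e-01  9.52926873e-01
  1.03048387e-04  2.49708743e+00]
```

View pics/ws3.png

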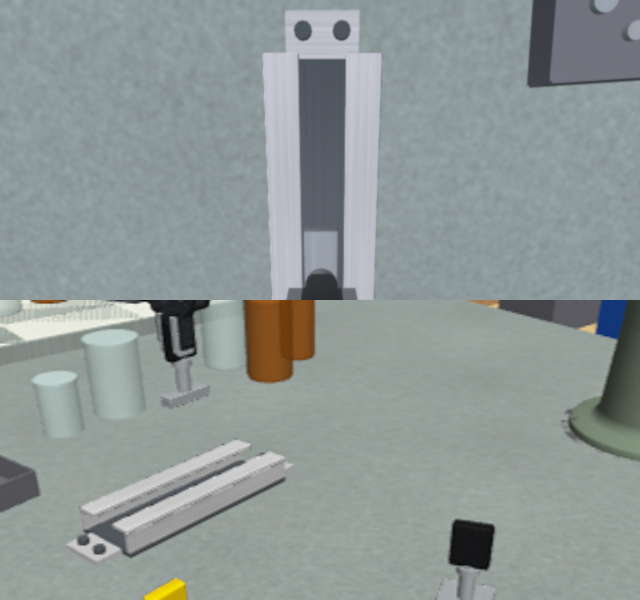

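The stud hangs upright with its foot at wrist px (321,250), lengthwise over the slot. Next I'll check the slot line and the foot line numerically.

Run:
```python
from h import *
p=robot.camera_params('wrist');im=cv2.imread('pics/w3.png');o=robot.get_obs();g=im.min(2).astype(int)
P=[];Q=[]
for r in range(75,225,10):
    d=np.where(g[r,285:360]<125)[0]+285; L,Rr=d.min()-.5,d.max()+.5
    o0=np.where(g[r,240:400]>150)[0]+240
    P.append((ray(p,(L,r),.03)+ray(p,(Rr,r),.03))/2)
    Q.append((ray(p,(o0.min()-.5,r),.03)+ray(p,(o0.max()+.5,r),.03))/2)
    if r%50==25:print(r,L,Rr,o0.min(),o0.max(),np.linalg.norm(ray(p,(L,r),.03)-ray(p,(Rr,r),.03)),np.linalg.norm(ray(p,(o0.min(),r),.03)-ray(p,(o0.max(),r),.03)))
for A in(P,Q):
    A=np.array(A)[:,:2];vx,vy,x0,y0=cv2.fitLine(A.astype(np.float32),cv2.DIST_L2,0,.01,.01).ravel()
    n=np.array([-vy,vx])*np.sign(vx);print('line yaw',np.degrees(np.arctan(vy/vx)),'tcp off',n@(np.array(o['tool_pos'])[:2]-[x0,y0]))
zf=o['tool_pos'][2]-.0492+.01
for r in(240,250,260):
    row=g[r,296:350];print(r,row.tolist())
m=np.where(g[245,296:350]>115)[0]
```

```text
75 298.5 345.5 262 380 0.03000090608552408 0.07532175934915213
125 299.5 344.5 264 379 0.02963623410052785 0.07573721731181714
175 300.5 343.5 266 377 0.029247647380690994 0.07549992064450742
line yaw 11.106238 tcp off 0.0008899418340446709
line yaw 11.238992 tcp off 0.0009058215664806
240 [189, 188, 187, 185, 174, 136, 104, 108, 139, 150, 151, 151, 151, 152, 153, 154, 157, 158, 158, 156, 156, 154, 154, 154, 153, 152, 152, 152, 153, 153, 153, 153, 153, 154, 154, 152, 150, 149, 149, 147, 139, 118, 95, 88, 88, 88, 91, 120, 172, 186, 186, 187, 191, 192]
250 [188, 189, 187, 187, 181, 148, 108, 106, 135, 149, 151, 151, 152, 152, 152, 154, 157, 159, 158, 157, 155, 155, 154, 153, 153, 153, 152, 153, 153, 153, 152, 153, 153, 153, 154, 152, 151, 149, 149, 147, 136, 116, 97, 88, 87, 89, 94, 125, 176, 187, 185, 187, 190, 192]
260 [188, 188, 187, 186, 182, 153, 108, 99, 122, 144, 150, 150, 151, 152, 152, 154, 156, 158, 157, 156, 155, 154, 154, 154, 152, 153, 153, 152, 153, 152, 153, 153, 153, 153, 153, 151, 150, 149, 148, 147, 133, 112, 94, 88, 86, 88, 94, 123, 171, 185, 186, 187, 190, 192]
```

Request:
move_arm --series '[[[0,-0.02,-0.7,0,0,0.05],[0,0,-0.8,0,0,0],[0,0,-0.4,0,0,0],[0,0,-0.3,0,0,0],[0,0,-0.3,0,0,0],[0,0,-0.1,0,0,0],[0,0,0,0,0,0],[0,0,0,0,0,0]]]'

```text
clock: 6.7
tool_pos: [0.5671, -0.1956, 0.0643]
ee_rot: [0.0, 0.995, 0.097, 0.001]
force: [-0.1, -0.2, -1.0]
opening: 0.13
```

Request:
move_arm --series '[[[0,0,-0.12,0,0,0],[0,0,-0.11,0,0,0],[0,0,0,0,0,0],[0,0,0,0,0,0]]]'

```text
clock: 7.1
tool_pos: [0.5664, -0.1954, 0.0543]
ee_rot: [-0.0, 0.995, 0.097, -0.0]
force: [-0.1, -0.2, -1.3]
opening: 0.13
```

Run:
```python
from h import *
o=robot.get_obs();im=robot.read_camera('wrist')[:,:,::-1].copy();s=robot.read_camera('scene')[:,:,::-1].copy()
print(o['tool_pos'],o['force'],o['ft_torque'],o['opening'])
cv2.imwrite('pics/ws4.png',np.vstack([im[:300],cv2.resize(s[90:255,150:502],(640,300))]))
```

```text
[ 0.56637669 -0.19540609  0.05430431] [-0.1319477  -0.23135512 -1.32263622] [ 0.0396779  -0.02813653  0.03536146] 0.12965480069345423
```

View pics/ws4.png

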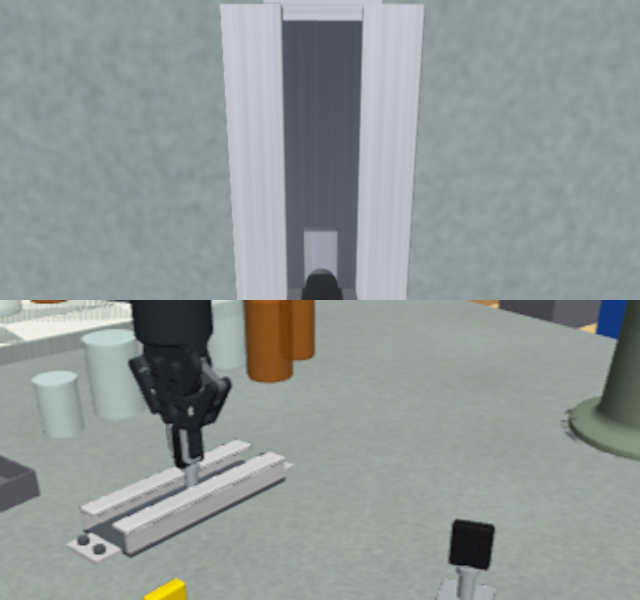

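The foot is inside the slot at px (320,250), with slot edges at about 287 and 357, and there is no contact force. I'll raise it 2 mm and turn +90° (joint 6 has room that way).

Request:
move_arm --series '[[[0,0,0.05,0,0,0.5],[0,0,0,0,0,1],[0,0,0,0,0,1],[0,0,0,0,0,1],[0,0,0,0,0,1],[0,0,0,0,0,1],[0,0,0,0,0,1],[0,0,0,0,0,1],[0,0,0,0,0,1],[0,0,0,0,0,1]]]'

```text
clock: 8.2
tool_pos: [0.5665, -0.1954, 0.0564]
ee_rot: [-0.0, 0.909, 0.417, -0.0]
force: [0.6, 0.0, -2.2]
opening: 0.128
```

Request:
move_arm --series '[[[0,0,0,0,0,1],[0,0,0,0,0,1],[0,0,0,0,0,1],[0,0,0,0,0,1],[0,0,0,0,0,1],[0,0,0,0,0,1],[0,0,0,0,0,1],[0,0,0,0,0,1],[0,0,0,0,0,1],[0,0,0,0,0,1]]]'

```text
clock: 9.2
tool_pos: [0.5664, -0.1954, 0.0563]
ee_rot: [-0.0, 0.712, 0.703, -0.0]
force: [-0.0, 0.2, -1.3]
opening: 0.125
```

Request:
move_arm --series '[[[0,0,0,0,0,1],[0,0,0,0,0,1],[0,0,0,0,0,1],[0,0,0,0,0,0],[0,0,0,0,0,0],[0,0,0,0,0,0]]]'

```text
clock: 9.8
tool_pos: [0.5665, -0.1954, 0.0564]
ee_rot: [-0.0, 0.636, 0.772, -0.0]
force: [-0.7, 0.2, -0.9]
opening: 0.131
```

Request:
move_arm --series '[[[0,0,-0.06,0,0,0],[0,0,0,0,0,0],[0,0,0,0,0,0]]]'

```text
clock: 10.1
tool_pos: [0.5669, -0.1956, 0.0542]
ee_rot: [0.0, 0.635, 0.772, 0.0]
force: [-0.6, 0.5, 1.8]
opening: 0.131
```

Request:
move_arm --series '[[[0,0,0,0,0,0],[0,0,0,0,0,0],[0,0,0,0,0,0],[0,0,0,0,0,0],[0,0,0,0,0,0],[0,0,0,0,0,0],[0,0,0,0,0,0]]]' --jaw 50

```text
clock: 10.8
tool_pos: [0.5665, -0.1954, 0.054]
ee_rot: [0.0, 0.635, 0.772, 0.0]
force: [0.3, 0.2, 0.7]
opening: 0.502
```

Request:
move_arm --series '[[[0,0,0.3,0,0,0],[0,0,0.7,0,0,0],[0,0,0.8,0,0,0],[0,0,0.8,0,0,0],[0,0,0.4,0,0,0],[0,0,0,0,0,0],[0,0,0,0,0,0]]]'

```text
clock: 11.5
tool_pos: [0.5665, -0.1954, 0.1742]
ee_rot: [0.0, 0.635, 0.772, 0.0]
force: [0.2, 0.7, -0.7]
opening: 0.497
```

Run:
```python
from h import *
o=robot.get_obs();p=robot.camera_params('wrist');im=robot.read_camera('wrist')[:,:,::-1].copy();s=robot.read_camera('scene')[:,:,::-1].copy();t=robot.read_camera('top')[:,:,::-1].copy()
cv2.imwrite('pics/w5.png',im);cv2.imwrite('pics/t5.png',t);cv2.imwrite('pics/s5.png',s)
print(o['clock'],o['tool_pos'],o['force'],o['opening'])
print('expect top/bottom',proj(p,np.array([.5664,-.1954,.087])),proj(p,np.array([.5664,-.1954,.005])))
cv2.imwrite('pics/ws5.png',np.vstack([im[:300],cv2.resize(s[90:255,150:502],(640,300))]))
```

```text
11.5 [ 0.56651863 -0.19540478  0.1742306 ] [ 0.17837468  0.74689181 -0.73083313] 0.4972188518478859
expect top/bottom [320.70377753 245.8287251 ] [320.89811178 216.44980947]
```

View pics/ws5.png

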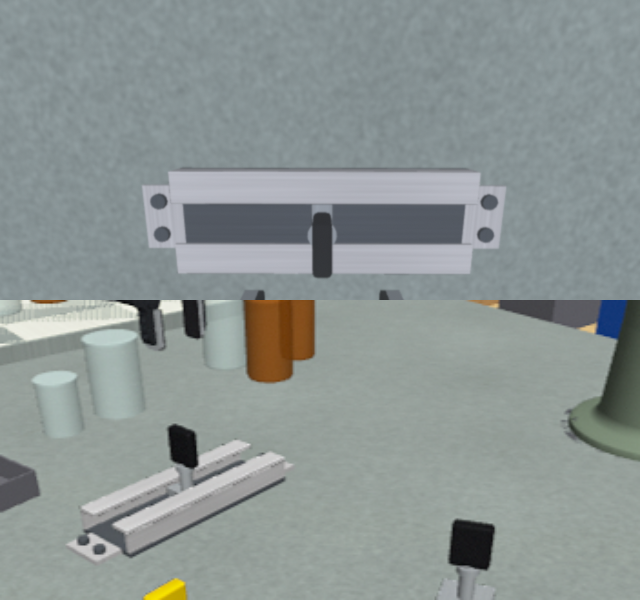

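The stud stands upright in the rail: tab at wrist px (322,245), predicted (321,246), with its foot crosswise at (322,210). The gripper is clear. One last numeric check, then I'll hand in.

Run:
```python
from h import *
p=robot.camera_params('wrist');im=cv2.imread('pics/w5.png')
c=tab(p,im,(295,205,350,290));a=axis(p,c,.087);q=c.reshape(-1,2);print('tab',a)
near=ray(p,(q[:,0].mean(),q[:,1].max()+.5),.087)[:2];d=np.radians(a[2]);u=np.array([np.cos(d),np.sin(d)]);u*=np.sign(u[1])
C=near+.017*u;y=np.radians(11.1);e=C-[.5666,-.196];print('rail x,y',e@[np.cos(y),np.sin(y)],e@[-np.sin(y),np.cos(y)],'angle',abs(a[2])-0)
g0=cv2.imread('pics/top0.png');g1=cv2.imread('pics/t5.png')
for n,b in(('round',(185,245,220,285)),('square',(250,280,300,320))):
    x0,y0,x1,y1=b;print(n,cv2.absdiff(g0,g1)[y0:y1,x0:x1].max())
robot.job_done()
```

```text
tab [ 5.65400e-01 -1.93900e-01 -7.85835e+01  3.82000e-02  1.01000e-02]
rail x,y -0.0006728591568106454 -0.00010618158412604844 angle 78.5835
round 14
square 13
the job is handed in; nothing more can be done
```

The hammer-head stud is now locked crosswise in the rail, upright and released, and the job was handed in at about 12 s of the 40 s allowed.

- **Moves:** I picked it up by its tab, lowered it lengthwise through the slot near the middle of the rail, turned it +90°, set it on the floor, let go and lifted clear.
- **Position:** in the last wrist picture the stud is within 1 mm of the rail's centre along and across. Its tab axis is at -78.6° in the world frame, which is 90.3° to the rail. It stood upright in the scene view.
- **Force:** the highest I saw was 6.8 N, while gripping.
- **Bystanders:** the round and square studs look unchanged between the first and last top pictures, with pixel differences of 14 or less.
- **Disagreement:** the first top-camera estimate of the stud differed from the first wrist estimate by about 8 mm along the tab. A closer wrist picture settled it before I gripped.

No check failed.

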